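# Clamp the setting ring in the cam-lever ring vise

### The arm

A 6-joint arm with a two-finger parallel gripper is mounted at the origin on a cart in front of the work surface, level with it; the furniture and walls round the work are solid. World frame = base frame: x ahead of the robot, y to its left, z up, the work surface at z = 0. Lengths are in m, angles in rad, forces in N, time in s.
With the tool pointing down it reaches from about 0.35 to 0.85 m from the base axis. Payload 8.1 kg.
Tool frame: the origin (TCP) lies at the very end of the fingers, on their centre line; the grasp point (between the pads) lies 19 mm behind it; z points along the fingers, y is the line along which they close (so a half turn about z gives the same grasp; the last joint's range is limited). The gripper opens to 93 mm and grips with 3 to 60 N. Pads are 15 mm wide; open, the fingers measure 128 mm over their backs; the gripper's body (75 mm by 188 mm) begins 65 mm behind the grasp point.
Start: joints at [-1.33, 0.13, 1.488, -0, 1.523, -0.085], TCP at [0.192, -0.568, 0.219] pointing down, gripper open.
Joint ranges: [-2.96, 2.96], [-0.89, 2.26], [0.02, 2.5], [-1.34, 4.48], [0, 2.73], [-2.66, 2.66]. Speed limits (rad/s): [2.39, 2.39, 2.79, 3.14, 3.14, 3.14].

### API

Orientations are given as a unit quaternion [w, x, y, z].
In Python, from workcell import get_state, imaging, robot gives the robot as it stands.
- The arm moves only by the tool apply_moves, never from a script. Its argument "motion" is text: rows parted by semicolons, each of 7 numbers parted by spaces: the shift along the world's x, y, z in cm, then the turn, a rotation vector about the world's x, y, z in rad, then the finger opening in cm, from 0 to 9.3. In form: tx ty tz rx ry rz grip; .... A call has exactly 10 rows; each row shifts and turns the commanded pose from where the row before left it; what a row does not reach is not made up. A row lasts 1/8 s, in which the tool goes at most 62.5 mm and 10.7 degrees, less where a joint would pass 70% of its speed; a pose out of reach is approached as far as the arm can. A call is refused whole if a number of a shift passes 6.25 or a number of a turn 0.188, either way. A call with a gripper value outside its range is refused whole. The fingers move at their own pace and stop on an object; "grip_force" is the grip in N (left out, the last holds). Time passes only in rows, so rows that do not move let the fingers close, or fill a call up. It gives the time, the measured TCP pose, the force, the opening and the grip force at its end, in the units of the state.
- get_state(): the state, without advancing time (a new reading comes with each control period).
- imaging.snapshot(name): name is "scene" or "top"; returns the picture (384x512x3 uint8, red, green, blue); there is no depth.
- imaging.camera_info(name): a dict with "K" (3x3 intrinsics, pixels), "extrinsics" (4x4, takes a point from world to camera coordinates). Camera axes: x right, y down, z forward; pixel columns grow to the right and rows downward; lengths in m; the calibration is good to about 2 mm. A picture is of the moment at which its call begins. camera_info takes no time and is no camera call.
- robot.sign_off(): hands the job in; it is judged then, once.
The state is a dict: "time": time; "q": joint angles; "qd": joint speeds; "tau": joint torques, N m; "eef_pos": TCP position; "tcp_rot": TCP orientation; "force": force on the tool from outside, world axes, zero at the start; "wrist_torque": the same for the moment, N m; "gripper_width": opening from 0.0 (shut) to 1.0 (fully open); "grasp_force": force on a finger pad.
Only numpy, scipy, OpenCV 4.12 (cv2) and the standard library are available. Lean on these libraries where they do the work, as an engineer would, in place of code of your own. Each camera call takes 0.05 s, during which the arm holds its last target. There are 200 camera calls.

### The job

Get the setting ring ready for zeroing a bore gauge: with the fingertips push the large setting ring, which lies at the front of the ring vise, along the vise's base plate and in between the jaws until it is fully home against the end stop. Then push the cam lever round with one finger until the sliding jaw clamps the ring tight, and leave it clamped. Only push, pick nothing up, and leave the other things on the bench where they are.

Things in the scene. Friction and masses are not known exactly. Their poses are not given: they have to be found in the camera images.
- ring_vise: the ring vise, a heavy grey casting fixed to the bench; base plate 190 x 166 mm, 12 mm thick. Origin on the bench under the plate; x points along the track between the jaws to the end stop (the way the ring is pushed in), y to the fixed jaw, z up. The plate spans x -115 to +75 and y -102 to +64 mm. Jaws and stop end at most 33 mm above the bench; only the lever is higher
- fixed_jaw_face (a point): middle of the fixed jaw's flat inner face, at y = +32 mm in the vise's frame (face x -18 to +60 mm), 22 mm above the bench; axes as the vise's. The open sliding jaw stands 69.5 mm across from it. Flared noses at the front of both jaws (x -37 to -5 mm) lead the ring in
- stop_face (a point): middle of the end stop's face (tip of a screw, 11 mm across), 52 mm along x from the vise's origin, 23 mm above the bench; axes as the vise's
- ring_home (a point): where the middle of the large ring is when it is home and clamped: 20 mm along x from the vise's origin, y = 0, 23.5 mm above the bench; axes as the vise's
- large_ring_mid (a point): centre, half-way up, of the large setting ring: loose, flat, steel and black, 64 mm outside diameter, 23 mm high, about 0.2 kg, the largest of three; it lies flat on the plate (underside 12 mm, top 35 mm above the bench), 70 to 95 mm in front of ring_home. Push it on its outside; treat its bore as filled
- vise_jaw: the sliding jaw, 50 mm wide, 20 mm high; origin at the foot of the middle of its clamping face. The cam lever alone moves it, 8 mm in all towards the fixed jaw; it presses through stiff disc springs, with 20 to 40 N once it has met the ring
- cam_lever (a joint): angle of the cam lever about its upright pivot, rad: 0 fully open, growing counter-clockwise seen from above, hard stop at 1.6; starts at 0 to 0.25. The jaw meets a ring that is home at 0.9 to 1.4, then the push gets heavier; from 1.5 it is tight. A stiff friction hinge: it stays where it is left, also when clamped; 65 mm from the pivot it takes 3 to 4 N to turn, about 6 N when clamping
- cam_pivot (a point): the lever's pivot axis, 20 mm along x and -64.7 mm along y from the vise's origin, 42 mm above the bench; axes as the vise's. The lever's hub is 22 mm across and its cap reaches 51 mm above the bench
- lever_knob (a point): centre of the black ball knob, 25 mm across, at the lever's end, 85 mm from the pivot, 44 mm above the bench; its x axis points outward along the arm, a bar 10 mm thick at 42 to 44 mm, free below. At joint 0 the arm points 140 degrees clockwise of the vise's x (right and to the front), at 1.6 it points 48 degrees clockwise (right and to the back): push it from its front side
- middle_ring: the middle-sized setting ring, 58 mm across and 20 mm high, flat on the bench to the left of the vise (leave it)
- small_ring: the smallest setting ring, 49 mm across and 17 mm high, flat on the bench to the left of the vise (leave it)
- bore_gauge: bore gauge lying on the bench behind the vise, 294 mm long, 26 mm high (leave it)
- plug_gauge_a: plug gauge, 123 mm long, lying on the bench to the left near the big wheel (leave it)
- plug_gauge_b: second plug gauge, 123 mm long, lying beside the first (leave it)
- caliper: caliper, 232 mm long, 15 mm high, lying on the bench at the front left (leave it)
- hub_gauge: round hub gauge on bolt feet with a bar handle, 94 mm across and 47 mm high, at the back right of the bench (leave it)
- screwdriver: screwdriver, 204 mm long, lying on the bench behind the vise (leave it)
There are look-alikes about, which are no part of the job. Leave any orange or pink look-alike of the part that bears large_ring_mid alone.

How it is judged:
By the outcome, as a careful person would: the job done as asked, in the order asked, and still so for the second after the job is handed in, with the robot touching nothing.
It also fails if it takes over 45 s, if anything falls off the work surface, if the arm or the gripper's body presses on something with over 40 N, if the wrist force passes 120 N, or if a joint passes its speed limit or range.

## Working session

There is one attempt and no reset: what is moved stays moved. The work goes in short steps, Python scripts to look and compute and a tool call to move; the robot and the scene stay as the last step left them, time stands still between calls to the robot, and variables do not carry over. Pictures are saved under pics/ and viewed, at most 10 in all, crops included, and the job is handed in when it is done.

Besides the shell and the picture viewer there is one more tool, called after "Request:" by a JSON object that holds its "method" and its "body", one argument or row to a line. apply_moves: Moves the arm, as the interface text tells. Its arguments: {"type":"object","properties":{"motion":{"type":"string"},"grip_force":{"type":"number"}},"required":["motion"]}

```bash
mkdir -p pics; python3 - <<'E'
from workcell import get_state, imaging, robot
import cv2,numpy as np
s=get_state();print(s['time'],s['eef_pos'],s['tcp_rot'],s['gripper_width'])
for n in("scene","top"):
    im=imaging.snapshot(n);np.save(f'pics/{n}0.npy',im)
    cv2.imwrite(f'pics/{n}0.png',cv2.resize(im[:,:,::-1],(800,600),interpolation=cv2.INTER_CUBIC))
    c=imaging.camera_info(n);print(n,np.round(c['K'],1).tolist(),np.round(c['extrinsics'],3).tolist())
E
```

```text
0.0 [ 0.1919223 -0.5678738  0.2175622] [-9.28246433e-04  9.86761201e-01  1.62177264e-01 -7.24902794e-05] 1.0054001901116854
scene [[427.7, 0.0, 259.9], [0.0, 427.7, 195.0], [0.0, 0.0, 1.0]] [[-0.734, -0.679, -0.011, 0.54], [-0.368, 0.41, -0.834, 0.185], [0.571, -0.608, -0.551, 0.8], [0.0, 0.0, 0.0, 1.0]]
top [[414.4, 0.0, 262.2], [0.0, 414.4, 193.6], [0.0, 0.0, 1.0]] [[-0.018, -1.0, -0.004, 0.209], [-0.995, 0.019, -0.099, 0.582], [0.099, 0.002, -0.995, 1.154], [0.0, 0.0, 0.0, 1.0]]
```

View pics/scene0.png

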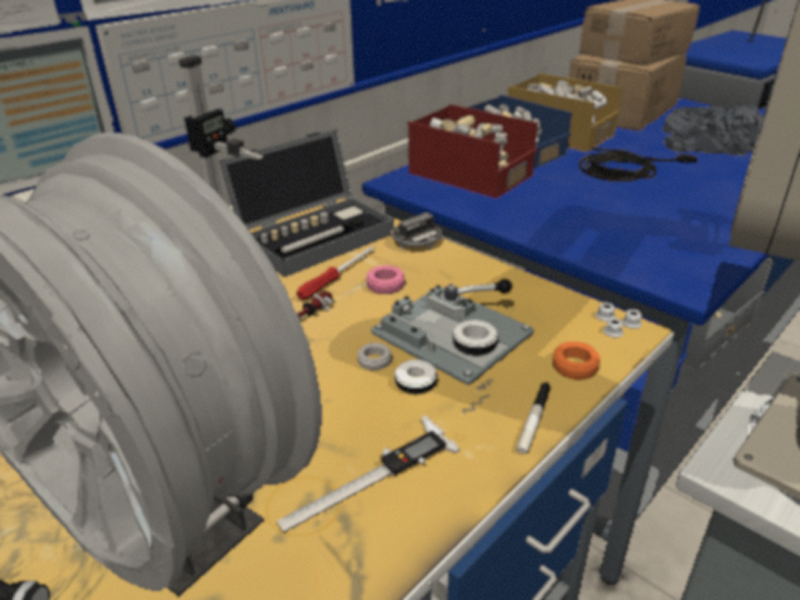

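View pics/top0.png

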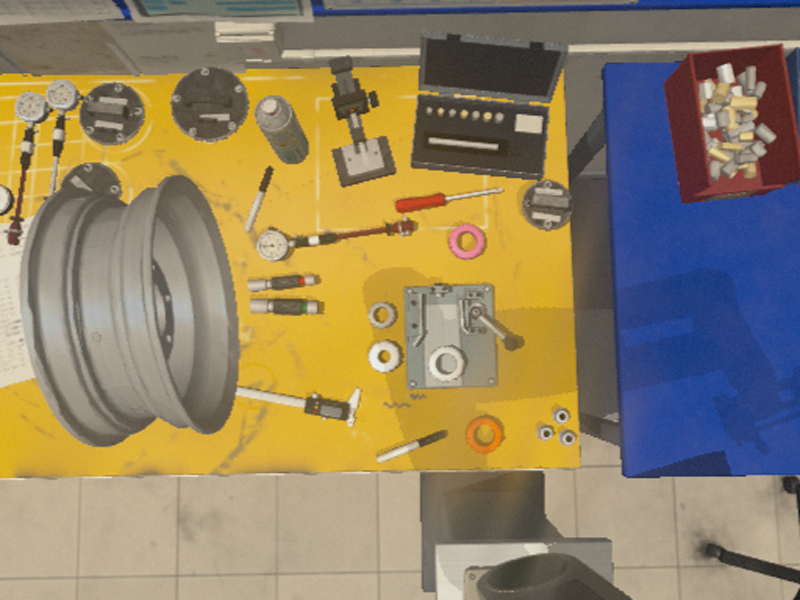

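Scene: the vise is right of centre with the ring on its front part. Top (800x600 scale): plate corners about (405,287), (495,285), (497,386), (408,388); ring on the plate at (446,363); knob at (513,341). Ring candidates are pink (467,241), orange (485,434), two on the bench at left (382,314) and (384,355), and the one on the plate at (446,363). The last fits: it is on the plate in front of the jaws and the largest of the plain ones. I'll confirm it in a crop.

```bash
cat > h.py <<'E'
import numpy as np,cv2
from workcell import get_state, imaging, robot
def ray(n,uv,z):
    c=imaging.camera_info(n);K=np.array(c['K']);E=np.array(c['extrinsics']);R,t=E[:3,:3],E[:3,3]
    o=-R.T@t;d=R.T@np.linalg.solve(K,[uv[0],uv[1],1.]);return o+d*(z-o[2])/d[2]
def proj(n,p):
    c=imaging.camera_info(n);E=np.array(c['extrinsics']);q=np.array(c['K'])@(E[:3,:3]@p+E[:3,3]);return q[:2]/q[2]
E
python3 - <<'E'
from h import *
im=np.load('pics/top0.npy');c=im[175:260,240:345]
cv2.imwrite('pics/crop1.png',cv2.resize(c[:,:,::-1],None,fx=7,fy=7,interpolation=cv2.INTER_CUBIC))
# quick
s=.64
for p in[(405,287),(495,285),(497,386),(408,388)]:print(ray('top',np.array(p)*s,.012).round(4))
print('ring',ray('top',np.array((446,362))*s,.035).round(4),'knob',ray('top',np.array((513,341))*s,.044).round(4))
E
```

```text
[0.6164 0.2067 0.012 ]
[0.617  0.0393 0.012 ]
[0.4307 0.0415 0.012 ]
[0.43   0.2045 0.012 ]
ring [0.476 0.135 0.035] knob [0.5112 0.0144 0.044 ]
```

View pics/crop1.png

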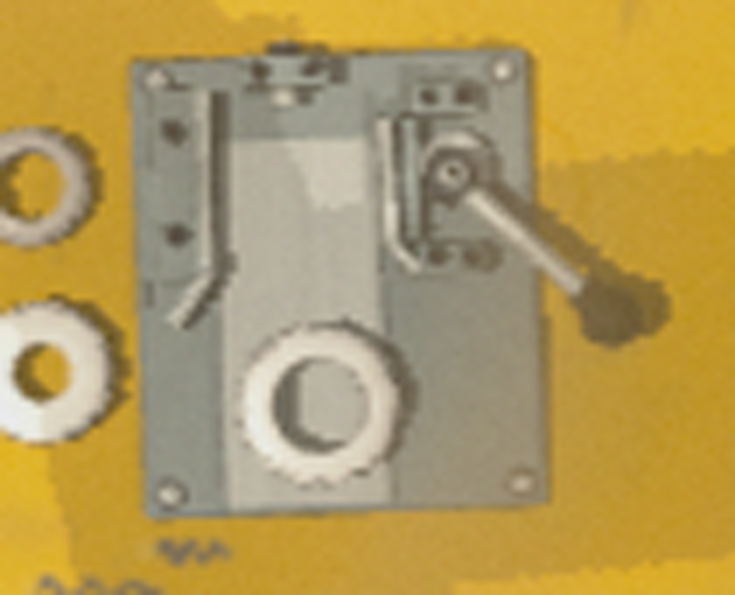

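The crop confirms it: a bright-topped plain ring centred at crop (320,402) lies on the plate in front of the jaws; pivot cap at (452,172), knob near (607,310), stop screw at about (285,97).

```bash
cat >> h.py <<'E'
def crop2px(p,x0=240,y0=175,f=7): return (np.array(p)+.5)/f-.5+[x0,y0]
def vise():
    P=lambda p,z:ray('top',crop2px(p),z)[:2]
    return P
E
python3 - <<'E'
from h import *
P=vise();im=np.load('pics/top0.npy')
C=[P(p,.012) for p in[(133,60),(528,48),(549,500),(147,517)]]
obj=np.array([[75,64],[75,-102],[-115,-102],[-115,64]])/1000.
print('sides',[np.linalg.norm(C[i]-C[(i+1)%4]).round(4) for i in range(4)])
# rigid fit
C=np.array(C);a=obj-obj.mean(0);b=C-C.mean(0)
th=np.arctan2((a[:,0]*b[:,1]-a[:,1]*b[:,0]).sum(),(a*b).sum());R=np.array([[np.cos(th),-np.sin(th)],[np.sin(th),np.cos(th)]])
o=C.mean(0)-R@obj.mean(0)
print('yaw',np.degrees(th),'org',o,'resid mm',((obj@R.T+o-C)*1000).round(1).tolist())
V=lambda w:(R.T@(w-o)*1000).round(1)
print('pivot V',V(P((452,172),.051)),'knob V',V(P((607,310),.044)),'screw tip',V(P((285,97),.023)))
print('jaw face fixed x:',V(P((228,180),.032)))
# ring mask: bright
for n,roi in(('top',(225,272,270,302)),):
    y0,y1,x0,x1=roi[0]-10,roi[1]-20,roi[2],roi[3]
    sub=im[215:250,270:303];m=(sub.min(2)>165).astype(np.uint8)
    k=cv2.findContours(m,0,1)[0];k=max(k,key=cv2.contourArea)
    e=cv2.fitEllipse(k);u=np.array(e[0])+[270,215];w=ray('top',u,.035);print(e,'ring',w,V(w[:2]))
print('home',R@[.02,0]+o,'pivot',R@[.02,-.0647]+o)
np.save('v.npy',np.r_[o,th])
E
```

```text
sides [np.float64(0.1641), np.float64(0.1863), np.float64(0.1645), np.float64(0.1883)]
yaw 0.9012224894548374 org [0.54502323 0.14446491] resid mm [[1.0, 1.1], [1.7, -0.8], [-2.0, -0.9], [-0.7, 0.6]]
pivot V [ 19.6 -63.5] knob V [ -37.4 -123.7] screw tip [55.1  0.9]
jaw face fixed x: [21.  25.7]
((13.459187507629395, 18.8044490814209), (19.54529571533203, 25.714967727661133), 40.978271484375) ring [0.47010988 0.1406843  0.035     ] [-75.   -2.6]
home [0.56502076 0.14477948] pivot [0.5660384  0.08008748]
```

```bash
python3 - <<'E'
from h import *
o0=np.load('v.npy');o,th=o0[:2],o0[2];R=np.array([[np.cos(th),-np.sin(th)],[np.sin(th),np.cos(th)]])
V=lambda w:(R.T@(w[:2]-o)*1000).round(1)
P=vise();w=P((320,402),.035);print('ring top',w,V(w))
im=imaging.snapshot('scene');x0,y0=225,170
cv2.imwrite('pics/crop2.png',cv2.resize(im[y0:y0+85,x0:x0+125,::-1],None,fx=6,fy=6,interpolation=cv2.INTER_CUBIC))
for nm,p in dict(ring=(20-80,0,35),cap=(20,-64.7,51),tip=(52,0,23),c1=(75,64,12),c2=(75,-102,12),c3=(-115,-102,12),c4=(-115,64,12)).items():
    q=np.r_[R@[p[0]/1e3,p[1]/1e3]+o,p[2]/1e3];print(nm,((proj('scene',q)-[x0,y0]+.5)*6-.5).round(0))
E
```

```text
ring top [0.47507369 0.13542347] [-70.1  -7.9]
ring [439. 248.]
cap [382.  71.]
tip [218. 167.]
c1 [ 68. 236.]
c2 [335.  70.]
c3 [705. 235.]
c4 [449. 439.]
```

View pics/crop2.png

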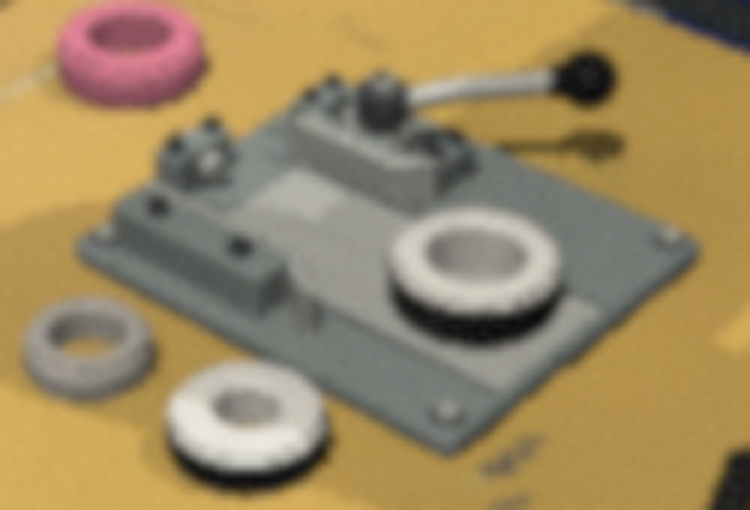

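Request:
{"method": "apply_moves", "body": {
  "motion": "5 3.5 0 0 0 -0.155 2; 5 3.5 0 0 0 -0.155 2; 4 4.5 0 0 0 0 2; 3 5 0 0 0 0 2; 2 5.5 0 0 0 0 2; 0 6 0 0 0 0 2; 0 6 0 0 0 0 2; 0 6 0 0 0 0 2; 0 6 0 0 0 0 2; 0 6 0 0 0 0 2",
  "grip_force": 40
}}

```text
time: 1.4
eef_pos: [0.3816, -0.0466, 0.2185]
tcp_rot: [-0.0, 1.0, 0.008, 0.0]
force: [1.5, 0.2, -0.2]
gripper_width: 0.218
grasp_force: 0.0
```

Request:
{"method": "apply_moves", "body": {
  "motion": "0.8 4.6 -1 0 0 0 2; 0.8 4.6 -1 0 0 0 2; 0.8 4.6 -1 0 0 0 2; 0.8 4.6 -1 0 0 0 2; 0 0.2 0 0 0 0 2; 0 0 -4 0 0 0 2; 0 0 -4 0 0 0 2; 0 0 -4 0 0 0 2; 0 0 -2 0 0 0 2; 0 0 0 0 0 0 2"
}}

```text
time: 2.65
eef_pos: [0.4123, 0.1365, 0.0371]
tcp_rot: [0.0, 1.0, 0.008, -0.002]
force: [-0.3, -0.4, 0.6]
gripper_width: 0.217
grasp_force: 0.0
```

```bash
python3 - <<'E'
from h import *
s=get_state();print(s['time'],s['eef_pos'],s['force'],s['gripper_width'])
im=imaging.snapshot('top')[165:265,240:345];im2=imaging.snapshot('scene')[160:260,245:350]
a=[cv2.resize(i[:,:,::-1],(400,381),interpolation=cv2.INTER_CUBIC) for i in(im,im2)]
cv2.imwrite('pics/c3.png',np.hstack(a))
E
```

```text
2.65 [0.41234552 0.13647989 0.03705907] [-0.34317362 -0.35345969  0.64506833] 0.21659822176783255
```

View pics/c3.png

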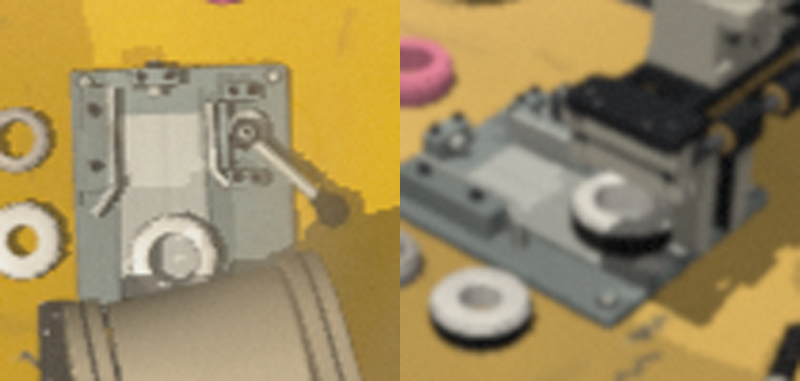

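The arm stands at the ring's front: ring still at left-crop (175,253), fingers in front of it. Lower it, then push.

Request:
{"method": "apply_moves", "body": {
  "motion": "0 0.3 -1 0 0 0 2; 0 0.1 -0.5 0 0 0 2; 1 0 0 0 0 0 2; 1 0 0 0 0 0 2; 1 0 0 0 0 0 2; 1 0.1 0 0 0 0 2; 1 0 0 0 0 0 2; 1 0 0 0 0 0 2; 1 0 0 0 0 0 2; 0 0 0 0 0 0 2"
}}

```text
time: 4.0
eef_pos: [0.4852, 0.1426, 0.0238]
tcp_rot: [-0.0, 1.0, 0.008, 0.001]
force: [0.2, 0.1, -0.0]
gripper_width: 0.213
grasp_force: 0.0
```

```bash
python3 - <<'E'
from h import *
s=get_state();print(s['time'],s['eef_pos'],s['force'],s['gripper_width'])
im=imaging.snapshot('top')[165:265,240:345];im2=imaging.snapshot('scene')[160:260,245:350]
a=[cv2.resize(i[:,:,::-1],(400,381),interpolation=cv2.INTER_CUBIC) for i in(im,im2)]
cv2.imwrite('pics/c4.png',np.hstack(a))
E
```

```text
4.0 [0.48518154 0.14257711 0.02375935] [ 0.17393787  0.13510181 -0.03723591] 0.21270442965429961
```

View pics/c4.png

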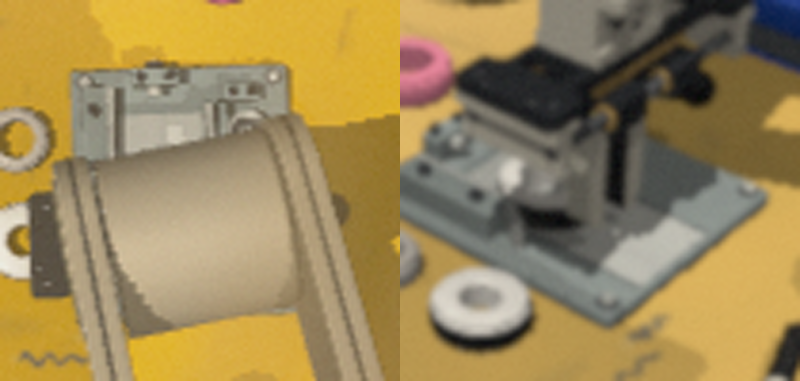

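The ring has been pushed along to between the noses (right crop about (545,200)). I'll continue slowly, feeling for the stop.

Request:
{"method": "apply_moves", "body": {
  "motion": "0.7 -0.1 0 0 0 0 2; 0.7 0 0 0 0 0 2; 0.6 0 0 0 0 0 2; 0.5 0 0 0 0 0 2; 0.4 0 0 0 0 0 2; 0.3 0 0 0 0 0 2; 0.3 0 0 0 0 0 2; 0.2 0 0 0 0 0 2; 0.2 0 0 0 0 0 2; 0 0 0 0 0 0 2"
}}

```text
time: 5.35
eef_pos: [0.5233, 0.1416, 0.0237]
tcp_rot: [-0.0, 1.0, 0.008, 0.0]
force: [0.1, -0.5, -0.3]
gripper_width: 0.212
grasp_force: 0.2
```

Request:
{"method": "apply_moves", "body": {
  "motion": "0.1 0 0 0 0 0 2; 0.1 0 0 0 0 0 2; 0.1 0 0 0 0 0 2; 0.1 0 0 0 0 0 2; 0 0 0 0 0 0 2; 0 0 0 0 0 0 2; 0 0 0 0 0 0 2; 0 0 0 0 0 0 2; 0 0 0 0 0 0 2; 0 0 0 0 0 0 2"
}}

```text
time: 6.6
eef_pos: [0.5271, 0.1416, 0.0237]
tcp_rot: [0.0, 1.0, 0.008, 0.0]
force: [-1.4, 0.7, -0.4]
gripper_width: 0.217
grasp_force: 0.3
```

Request:
{"method": "apply_moves", "body": {
  "motion": "0.1 0 0 0 0 0 2; 0 0 0 0 0 0 2; 0.1 0 0 0 0 0 2; 0 0 0 0 0 0 2; 0.1 0 0 0 0 0 2; 0 0 0 0 0 0 2; 0 0 0 0 0 0 2; 0 0 0 0 0 0 2; 0 0 0 0 0 0 2; 0 0 0 0 0 0 2"
}}

```text
time: 7.85
eef_pos: [0.528, 0.1416, 0.0233]
tcp_rot: [0.0, 1.0, 0.008, -0.002]
force: [-11.6, -0.1, 9.6]
gripper_width: 0.213
grasp_force: 6.1
```

Firm contact right where home was predicted (TCP x 0.528 vs 0.527). I'll back off, clear the view and check.

Request:
{"method": "apply_moves", "body": {
  "motion": "-2 0 0 0 0 0 2; -2 0 0 0 0 0 2; 0 0 4 0 0 0 2; 0 0 4 0 0 0 2; -2 -4 2 0 0 0 0; -2 -5 0 0 0 -0.18 0; -1 -5 0 0 0 -0.18 0; 0 -5 0 0 0 -0.18 0; 0 -2 0 0 0 -0.18 0; 0 0 0 0 0 0 0"
}}

```text
time: 9.1
eef_pos: [0.4405, -0.0699, 0.1241]
tcp_rot: [0.0, 0.938, -0.346, 0.001]
force: [0.1, 1.7, -0.5]
gripper_width: 0.007
grasp_force: 0.0
```

```bash
python3 - <<'E'
from h import *
s=get_state();print(s['time'],s['eef_pos'],s['force'],s['q'],s['gripper_width'])
im=imaging.snapshot('top')[175:260,240:345];im2=imaging.snapshot('scene')[170:255,225:330]
np.save('pics/t5.npy',im)
a=[cv2.resize(i[:,:,::-1],(400,324),interpolation=cv2.INTER_CUBIC) for i in(im,im2)]
cv2.imwrite('pics/c5.png',np.hstack(a))
E
```

```text
9.1 [ 0.44053816 -0.06994661  0.1240522 ] [ 0.14757235  1.69704284 -0.46572371] [-2.72314539e-01 -2.34940626e-01  2.01562917e+00 -2.20520038e-04
  1.35926522e+00  2.00549405e+00] 0.006518342361889842
```

View pics/c5.png

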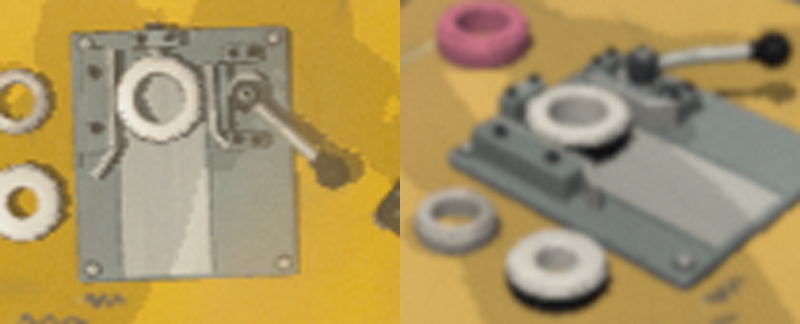

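The ring now sits between the jaws against the stop screw (left panel centre (159,98), level with the pivot at (247,93), i.e. vise x ≈ 20). The lever is still open and the other objects are untouched. Now to the front side of the lever.

Request:
{"method": "apply_moves", "body": {
  "motion": "2 3.5 0 0 0 0 0; 2 3.5 0 0 0 0 0; 2 3.5 0 0 0 0 0; 1.3 2.2 0 0 0 0 0; 0 0 0 0 0 0 0; 0 0 -3 0 0 0 0; 0 0 -3 0 0 0 0; 0 0 -2 0 0 0 0; 0 0 -0.7 0 0 0 0; 0 0 0 0 0 0 0"
}}

```text
time: 10.45
eef_pos: [0.5127, 0.0585, 0.0367]
tcp_rot: [0.0, 0.939, -0.344, -0.0]
force: [0.1, 1.0, 0.5]
gripper_width: 0.003
grasp_force: 0.0
```

```bash
python3 - <<'E'
from h import *
s=get_state();print(s['time'],s['eef_pos'],s['force'],s['q'])
v=np.load('v.npy');o,th=v[:2],v[2]
R=np.array([[np.cos(th),-np.sin(th)],[np.sin(th),np.cos(th)]])
pv=R@[.02,-.0647]+o
for d in range(-134,-40,6):
    f=np.radians(d)+th;u=np.array([np.cos(f),np.sin(f)]);n=np.array([-u[1],u[0]])
    print(d,(pv+.053*u-.0125*n).round(4),'yaw',round(f+np.pi/2,3),'joint',round(np.radians(d+140),2))
E
```

```text
10.45 [0.51273985 0.05849409 0.03666143] [0.09577832 1.01084196 0.54268242] [ 1.42643194e-02  7.55594854e-02  1.89479841e+00 -7.33005857e-05
  1.17172948e+00  2.28841930e+00]
-134 [0.5207 0.0499] yaw -0.752 joint 0.1
-128 [0.5241 0.0454] yaw -0.647 joint 0.21
-122 [0.528  0.0412] yaw -0.543 joint 0.31
-116 [0.5322 0.0374] yaw -0.438 joint 0.42
-110 [0.5369 0.0341] yaw -0.333 joint 0.52
-104 [0.5419 0.0313] yaw -0.229 joint 0.63
-98 [0.5471 0.029 ] yaw -0.124 joint 0.73
-92 [0.5525 0.0273] yaw -0.019 joint 0.84
-86 [0.5581 0.0262] yaw 0.086 joint 0.94
-80 [0.5638 0.0257] yaw 0.19 joint 1.05
-74 [0.5695 0.0257] yaw 0.295 joint 1.15
-68 [0.5751 0.0264] yaw 0.4 joint 1.26
-62 [0.5807 0.0276] yaw 0.504 joint 1.36
-56 [0.5861 0.0295] yaw 0.609 joint 1.47
-50 [0.5913 0.0318] yaw 0.714 joint 1.57
-44 [0.5962 0.0347] yaw 0.819 joint 1.68
```

Request:
{"method": "apply_moves", "body": {
  "motion": "0.4 -0.45 0 0 0 0.02 0; 0.4 -0.45 0 0 0 0.02 0; 0.35 -0.4 0 0 0 0.02 0; 0.4 -0.4 0 0 0 0.1 0; 0.4 -0.4 0 0 0 0.105 0; 0.45 -0.35 0 0 0 0.105 0; 0.5 -0.3 0 0 0 0.105 0; 0.5 -0.25 0 0 0 0.105 0; 0.55 -0.15 0 0 0 0.105 0; 0 0 0 0 0 0 0"
}}

```text
time: 11.7
eef_pos: [0.5524, 0.0268, 0.0365]
tcp_rot: [-0.0, 1.0, -0.01, -0.001]
force: [-4.0, 1.0, 1.1]
gripper_width: 0.009
grasp_force: 1.5
```

Request:
{"method": "apply_moves", "body": {
  "motion": "0.55 -0.1 0 0 0 0.105 0; 0.55 -0.05 0 0 0 0.105 0; 0.55 0 0 0 0 0.105 0; 0.55 0.05 0 0 0 0.105 0; 0.55 0.1 0 0 0 0.105 0; 0.3 0.1 0 0 0 0.05 0; 0.3 0.1 0 0 0 0.05 0; 0 0 0 0 0 0 0; 0 0 0 0 0 0 0; 0 0 0 0 0 0 0"
}}

```text
time: 12.95
eef_pos: [0.585, 0.0284, 0.0363]
tcp_rot: [0.0, 0.955, 0.297, -0.001]
force: [-5.5, -0.9, 2.5]
gripper_width: 0.006
grasp_force: 2.8
```

Request:
{"method": "apply_moves", "body": {
  "motion": "0.25 0.1 0 0 0 0.05 0; 0.25 0.1 0 0 0 0.05 0; 0.2 0.1 0 0 0 0.04 0; 0 0 0 0 0 0 0; 0.1 0.1 0 0 0 0 0; 0 0 0 0 0 0 0; 0.1 0.1 0 0 0 0 0; 0 0 0 0 0 0 0; 0 0 0 0 0 0 0; 0 0 0 0 0 0 0"
}}

```text
time: 14.2
eef_pos: [0.5914, 0.0311, 0.036]
tcp_rot: [0.0, 0.932, 0.363, -0.004]
force: [-19.1, -10.7, 12.2]
gripper_width: 0.001
grasp_force: 10.8
```

Resistance jumped to about 22 N at the predicted hard-stop angle. I'll back off and check.

Request:
{"method": "apply_moves", "body": {
  "motion": "-0.7 -0.6 0 0 0 0 0; -1 -1 0 0 0 0 0; 0 0 4 0 0 0 0; 0 0 4 0 0 0 0; 0 0 3 0 0 0 0; -4 -4 0 0 0 0 0; -4 -4 0 0 0 0 0; -3 -4 0 0 0 0 0; 0 -4 0 0 0 0 0; 0 0 0 0 0 0 0"
}}

```text
time: 15.45
eef_pos: [0.4677, -0.1445, 0.1471]
tcp_rot: [0.001, 0.932, 0.362, 0.0]
force: [0.0, 0.3, -0.3]
gripper_width: 0.005
grasp_force: 0.0
```

```bash
python3 - <<'E'
from h import *
s=get_state();print(s['time'],s['eef_pos'],s['force'])
im=imaging.snapshot('top')[150:270,220:360];im2=imaging.snapshot('scene')[140:260,225:365]
a=[cv2.resize(i[:,:,::-1],(400,343),interpolation=cv2.INTER_CUBIC) for i in(im,im2)]
cv2.imwrite('pics/c6.png',np.hstack(a))
E
```

```text
15.45 [ 0.46765561 -0.14454633  0.14707526] [ 0.03488425  0.32662975 -0.34222124]
```

View pics/c6.png

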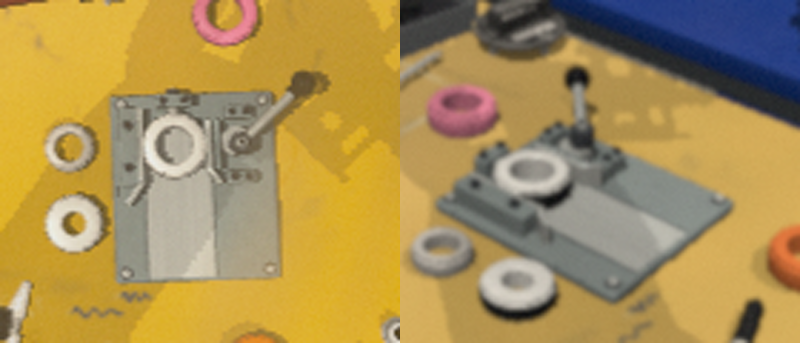

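The lever points right and to the back (pivot (241,143), knob (302,82): about -45°, the hard stop). The ring sits gripped between both jaws at the stop, centre (175,145), and everything else is in place. Handing in.

```bash
python3 -c "
from workcell import robot;print(robot.sign_off())"
```

```text
the job is handed in; nothing more can be done
None
```

The large setting ring is home against the end stop, the cam lever is turned to its hard stop with the ring clamped and left that way, and the job was handed in at about 15.6 s; home and clamped are judged from the contact forces and the final pictures.

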